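Pin and clip the lamp bracket

ROBOT

A 6-joint arm with a two-finger parallel gripper is mounted at the origin on the work surface. World frame = base frame: x ahead of the robot, y to its left, z up, the work surface at z = 0. Lengths are in mm, angles in rad, forces in N, time in s.
With the tool pointing down it reaches from about 350 to 975 mm from the base axis. Payload 7.1 kg.
Tool frame: the origin (TCP) lies between the finger pads; the fingertips stand 19 mm ahead of it and the grasp point (between the pads) is the TCP; y points along the fingers, z is the direction in which the jaws open and shut, and the axes are right-handed (so a half turn about y gives the same grasp; the last joint's range is limited). The gripper opens to 88 mm and grips with 3 to 60 N. Pads are 20 mm wide; open, the fingers measure 115 mm over their backs; the gripper's body (75 mm by 178 mm) begins 61 mm behind the grasp point.
Start: joints at [1.144, 0.423, 1.63, -0, 1.089, -0.019], TCP at [247.837, 573.744, 241.675] pointing down, gripper open.
Joint ranges: [-3, 3], [-0.9, 2.11], [0.09, 2.58], [-1.31, 4.45], [0.11, 2.69], [-2.54, 2.54]. Speed limits (rad/s): [2.39, 2.39, 3.01, 3.14, 3.14, 3.14].

INTERFACE

Orientations are given as a rotation vector (axis times angle).
In Python, from workcell import ctrl gives the robot as it stands.
- The arm moves only by the tool servo_tool, never from a script. Its argument "moves" is text: rows parted by semicolons, each of 6 numbers parted by spaces: the shift along the world's x, y, z in m, then the turn, a rotation vector about the world's x, y, z in degrees. A call has 1 to 8 rows; each row is the pose to reach, as a shift and turn from the pose commanded when the call began; what a row does not reach only later rows make up. A row lasts 1/8 s, in which the tool goes at most 62.5 mm and 10.7 degrees, less where a joint would pass 70% of its speed; a pose out of reach is approached as far as the arm can. A call with a gripper value outside its range is refused whole. "hand" is the closure in counts, from 0 (fully open) to 255 (shut), set as the call begins (left out, the last holds). The fingers move at their own pace and stop on an object; the grip force is fixed at half the most. Time passes only in rows, so rows that repeat a pose let the fingers close. It gives the time, the measured TCP pose, the force and the opening at its end, in the units of the state.
- ctrl.get_obs(): the state, without advancing time (a new reading comes with each control period).
- ctrl.get_image(name): name is "scene" or "top" or "wrist"; returns a dict with "pixels" (400x640x3 uint8, red, green, blue), "depth" (400x640 float32, mm along the optical axis (not along the pixel's ray), 0 where there is no reading), "vertical_fov" (degrees; the focal length in pixels is half the picture's height over the tangent of half this angle, whatever the lens; pixels are square), "cx", "cy" (the principal point, pixels), "xyz" and "attitude" of the camera in the world; the wrist camera has in their place "T_tool_cam" (4x4, takes a point from camera to tool coordinates, whose origin is the TCP and whose axes are the tool frame's). Camera axes: x right, y up, looking along -z (the intrinsics and any distortion apply to the point x, -y, -z); pixel columns grow to the right and rows downward; lengths in mm; the calibration is good to about 2 mm. A picture is of the moment at which its call begins: read the wrist's pose just before it.
- ctrl.close_job(): hands the job in, once; it reports no verdict.
The state is a dict: "t": time; "qpos": joint angles; "qvel": joint speeds; "joint_torque": joint torques, N m; "ee_pos": TCP position; "orientation": TCP orientation; "ft_force": force on the tool from outside, world axes, zero at the start; "moment": the same for the moment, N m; "width": finger opening in mm.
Only numpy, scipy, OpenCV 4.12 (cv2) and the standard library are available. Lean on these libraries where they do the work, as an engineer would, in place of code of your own. Each camera call takes 0.05 s, during which the arm holds its last target.

TASK

Lock the tilting lamp on its bracket: push the lock pin fully home by its knob, then take the R-clip from its rack and push its straight leg all the way through the cross-hole in the end of the pin, until the clip's coil meets the pin and its bow has sprung over it. Let go of the clip, and leave the bulbs, dish, torch, insulator and spanner where they are.

Things in the scene. Friction and masses are not known exactly. Their poses are not given: they have to be found in the camera images.
- lamp_bracket: Grey steel bracket fixed to the deck. Origin: on the deck below the pin's axis, which runs along its y at z 135 mm; z up. Base x -60 to 90, y -55 to 55, 10 thick. Two 8 mm cheeks, outer faces y -28 and +28, 56 wide, rounded tops z 163. Lamp arm and brass socket between them (|y| < 24) rise towards +x to x 112, z 205. Knob on the -y side; the drilled end comes out on the +y side.
- lock_pin (a joint): How far the lock pin still has to slide to be home, m: 0 = fully home (knob against the -y cheek), up to 0.055 = drawn out towards the bracket's -y. Starts 0.032 to 0.050. It only slides (no turning), friction about 6 N, stays where left, hard stop at 0.
- pin_knob (a point): Centre of the flat outer end face of the pin's steel knob (knob 44 mm diameter, 22 mm long along y), facing the bracket's -y. Moves with the pin. Axes as point pin_hole; push it along its +y.
- pin_hole (a point): Middle of the cross-hole in the 32 mm steel pin, 20 mm from its +y end. y: pin axis (level); z: along the hole, leaning 26 deg from vertical, upper mouth towards the bracket's -x (robot side). 11 mm wide, right through (32 mm). Moves with the pin: hidden between the cheeks at the start; home, its middle is 24 mm clear of the +y cheek and 135 mm above the deck.
- clip_rack: Green steel frame fixed on the deck: two end posts (x -34 to -24 and 40 to 50 mm, y -20 to 20) on a 110 x 90 foot carry two level rails, tops 115 high, 18 deep, with a 12 mm gap (y) between them, outer faces y -20 and 20. Origin on the deck below the clip's leg; z up. The clip hangs in the gap by its grip block and lifts straight up.
- clip: Steel R-clip, 150 g, upright in the rack at the start (same axes). Origin: on the leg's line at the underside of the black rubber grip block, 115 mm above the deck. Block: y 18 mm thick, x -16 to 32, z 0 to 45. Straight leg: 8 mm wire along -z at x 0, tip z -100. Coil below the block: 28 mm across, 9 thick, centre x 6, z -14; it butts on the pin when home. Clip's y goes along the pin.
- clip_grip (a point): Middle of the clip's grip block, at (8, 0, 22.5) mm in the clip's frame. Same axes as the clip.
- clip_seat (a point): Point on the clip's straight leg at (0, 0, -44.5) mm in the clip's frame, which lies at the middle of the pin's hole when the clip is home.
- clip_bow (a joint): Swing of the clip's bow about its coil, rad: 0 at rest, 0.1 to 0.2 when wedged on the pin; springs back to near 0. Bow: 8 mm wire on the clip's +x side, narrow nose at z -60 mm, flared lip x 25, z -79. The pin wedges the nose 7 mm out, then it springs back under; this takes about 10 to 20 N along the leg. The bow may lie on either side of the pin.
- bulb0: Frosted glass bulb standing on its brass cap, 62 mm diameter, 104 mm high; bystander. Origin at the centre of its foot.
- bulb1: Frosted glass bulb as bulb0; bystander.
- bulb2: Frosted glass bulb as bulb0; bystander.
- dish: Chrome reflector dish, 144 mm diameter, 50 mm high; bystander. Origin at the centre of its underside.
- torch: Black iron torch body lying along its x, 185 mm long, 56 mm high; bystander. Origin on the deck under its middle.
- insulator: Yellow ceramic insulator, 64 mm diameter, 80 mm high; bystander, on the other side of the bracket from the rack. Origin at the centre of its underside.
- spanner: Steel spanner lying on the deck, 160 mm long; bystander. Origin under its middle.
There are look-alikes about, which are no part of the job. What is shaped like the lamp_bracket but blue is not meant.

How it is judged:
By the outcome, as a careful person would: the job done as asked, in the order asked, and still so for the second after the job is handed in, with the robot touching nothing.
It also fails if it takes over 53 s, if anything falls off the work surface, if the arm or the gripper's body presses on something with over 40 N, if the wrist force passes 120 N, or if a joint passes its speed limit or range.

## Working session

There is one attempt and no reset: what is moved stays moved. The work goes in short steps, Python scripts to look and compute and a tool call to move; the robot and the scene stay as the last step left them, time stands still between calls to the robot, and variables do not carry over. Pictures are saved under pics/ and viewed, and the job is handed in when it is done.

Besides the shell and the picture viewer there is one more tool, called after "Call:" as a command line: name --argument value ..., lists and objects as JSON in quotes. servo_tool: Moves the arm, as the interface text tells. Its arguments: {"type":"object","properties":{"moves":{"type":"string"},"hand":{"type":"number"}},"required":["moves"]}

```bash
ls; mkdir -p pics; cat > h.py <<'E'
import numpy as np, cv2
from scipy.spatial.transform import Rotation as R
from workcell import ctrl
def grab(name,tag):
    o=ctrl.get_obs(); im=ctrl.get_image(name)
    np.savez('pics/'+tag+'.npz',obs_p=o['ee_pos'],obs_r=o['orientation'],**{k:v for k,v in im.items()})
    cv2.imwrite('pics/'+tag+'.png',im['pixels'][:,:,::-1])
    return im
def crop(tag,x0,y0,x1,y1,s):
    p=cv2.imread('pics/'+tag+'.png')[y0:y1,x0:x1]
    cv2.imwrite('pics/%s_c%d_%d.png'%(tag,x0,y0),cv2.resize(p,None,fx=s,fy=s,interpolation=cv2.INTER_CUBIC))
E
python3 - <<'E'
from h import *
o=ctrl.get_obs()
for k,v in o.items(): print(k,v)
for n in ['scene','top','wrist']:
    im=grab(n,n+'0')
    print(n,{k:v for k,v in im.items() if k not in('pixels','depth')})
print(ctrl.get_obs()['t'])
E
```

```text
pics
t 0.0
qpos [ 1.14399152e+00  4.23840129e-01  1.63068380e+00 -8.02143285e-06
  1.08860926e+00 -1.90184521e-02]
qvel [ 0.00154385 -0.00134129 -0.00023378  0.00085093 -0.00033546 -0.00068106]
joint_torque [ 1.50403015e-03 -5.44639242e+01 -2.73651356e+01  6.44334080e-02
  2.30402488e-02 -1.25398810e-04]
ee_pos [247.63102196 573.27337548 240.90456218]
orientation [-1.54853363  0.32019964 -0.31967247]
ft_force [ 0.14152508  0.04861822 -0.11348831]
moment [-0.00339956 -0.00724804 -0.02549732]
width 88.01644934449442
scene {'vertical_fov': 56.71749726867366, 'cx': 318.11034479646355, 'cy': 207.01226119785395, 'xyz': array([1081.52770068, -199.0280164 ,  852.485728  ]), 'attitude': array([0.59962452, 0.43044444, 1.20073703])}
top {'vertical_fov': 43.92085017456836, 'cx': 317.7837896217094, 'cy': 200.83045233880225, 'xyz': array([ 174.71135587,    9.74468886, 1686.54033224]), 'attitude': array([ 0.14710087, -0.15642047, -1.54970022])}
wrist {'vertical_fov': 69.9337225533654, 'cx': 317.7312632209661, 'cy': 202.5425205413936, 'T_tool_cam': array([[ 7.84475100e-04, -9.68459591e-01, -2.49169429e-01,
        -6.67226922e+01],
       [ 4.98773242e-04,  2.49169853e-01, -9.68459672e-01,
        -1.42840139e+02],
       [ 9.99999568e-01,  6.35453454e-04,  6.78509276e-04,
        -1.05142174e+00],
       [ 0.00000000e+00,  0.00000000e+00,  0.00000000e+00,
         1.00000000e+00]])}
0.15
```

View pics/scene0.png

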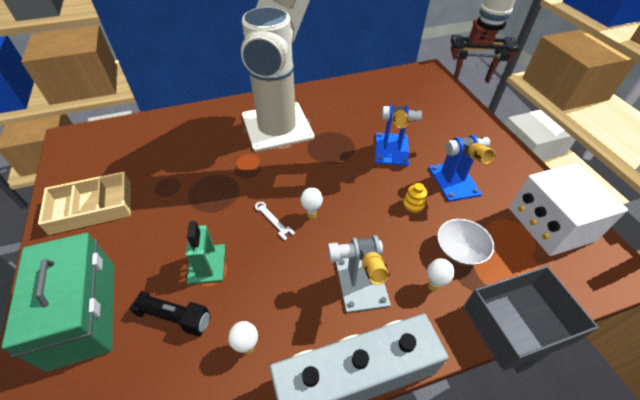

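View pics/top0.png

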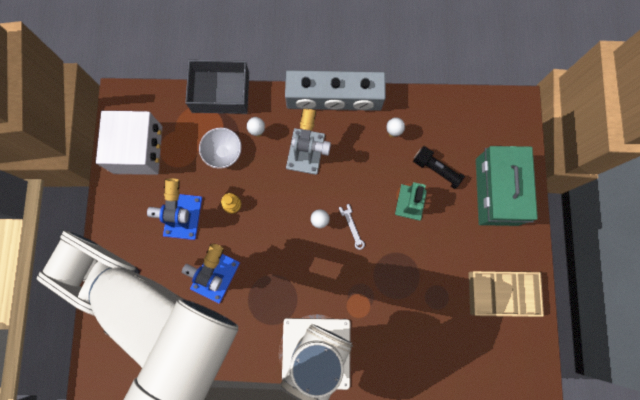

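View pics/wrist0.png

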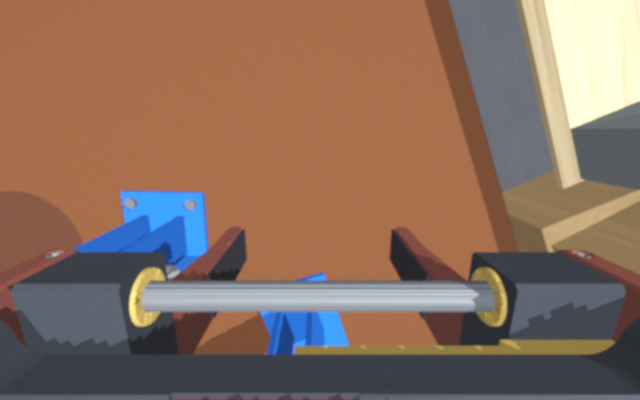

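The scene and top views both show the grey bracket (scene 360,270; top 307,150) with its knob on the right in the top view. The two blue brackets (top 178,215 and 212,275) are the look-alikes. The green clip rack is at top (411,200), the torch at (440,167), and the bulbs at (256,127), (396,127) and (320,218). The insulator is at (231,203), the dish at (220,148) and the spanner at (352,228).

```bash
cat >> h.py <<'E'
def load(tag): return dict(np.load('pics/'+tag+'.npz'))
def cam(d):
    f=200/np.tan(np.radians(float(d['vertical_fov']))/2)
    if 'T_tool_cam' in d:
        Rt=R.from_rotvec(d['obs_r']).as_matrix(); T=d['T_tool_cam']
        return f,Rt@T[:3,:3],Rt@T[:3,3]+d['obs_p']
    return f,R.from_rotvec(d['attitude']).as_matrix(),d['xyz']
def ray(d,u,v):
    f,C,o=cam(d); r=np.array([(u-float(d['cx']))/f,-(v-float(d['cy']))/f,-1.]); return o,C@r
def w(d,u,v):
    o,r=ray(d,u,v); z=float(d['depth'][int(round(v)),int(round(u))]); return o+r*z
def onz(d,u,v,z):
    o,r=ray(d,u,v); return o+r*(z-o[2])/r[2]
def proj(d,p):
    f,C,o=cam(d); q=C.T@(np.asarray(p,float)-o); return float(d['cx'])+f*q[0]/-q[2], float(d['cy'])-f*q[1]/-q[2]
def cloud(d):
    f,C,o=cam(d); v,u=np.mgrid[0:400,0:640]; z=d['depth'].astype(float)
    q=np.stack([(u-float(d['cx']))/f,-(v-float(d['cy']))/f,-np.ones_like(z)],-1)
    return (q*z[...,None])@C.T+o
E
python3 - <<'E'
from h import *
crop('top0',270,90,350,190,6)
crop('top0',380,170,450,230,8)
crop('scene0',310,220,400,320,6)
crop('scene0',170,210,240,290,7)
t=load('top0');s=load('scene0')
np.set_printoptions(precision=1,suppress=True)
for n,d,u,v in [('deck',t,380,250),('deck',s,300,220),('deck',t,150,320)]: print(n,w(d,u,v))
for n,u,v in [('b0',256,127),('b1',396,127),('b2',320,218),('ins',231,203),('dish',220,148),('torch',440,167),('span',352,228),('rack',411,200),('brk',307,150)]: print(n,w(t,u,v))
E
```

```text
deck [ 338.6 -211.9    1. ]
deck [439.6 -40.8  -2. ]
deck [133.6 290.4 810.3]
b0 [734.  213.3 102.7]
b1 [ 743.  -256.4  100.6]
b2 [429.   -5.4 103. ]
ins [479.7 289.9  70.6]
dish [690.6 350.9  -1.7]
torch [ 619.2 -411.9   54.5]
span [ 411.1 -115.8   10.8]
rack [ 489.6 -297.6  120.7]
brk [643.3  40.2 147. ]
```

View pics/top0_c270_90.png

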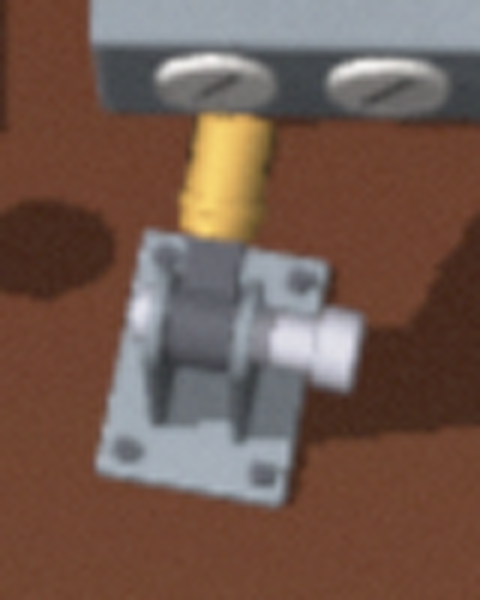

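View pics/top0_c380_170.png

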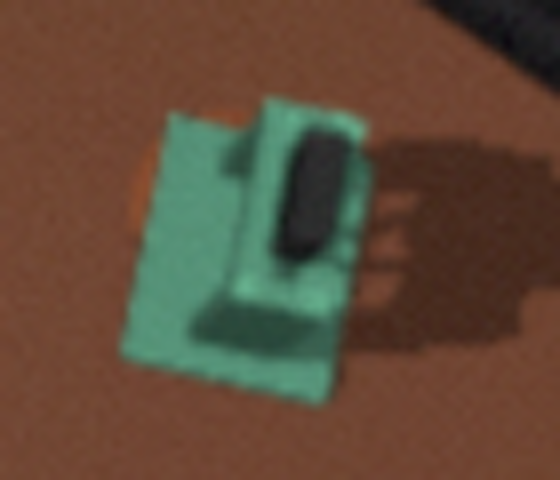

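View pics/scene0_c310_220.png

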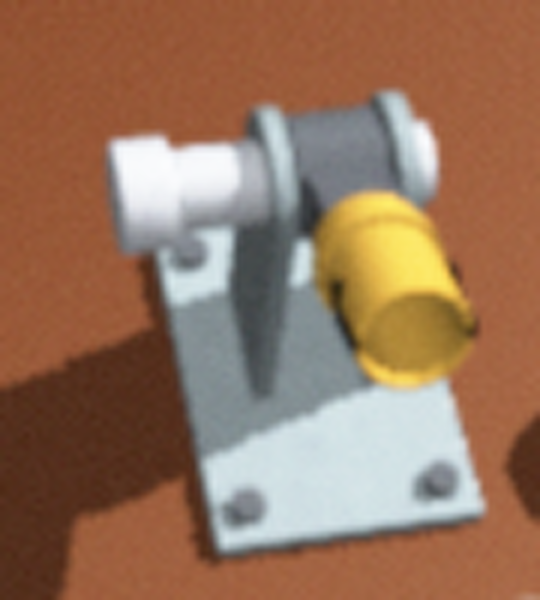

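View pics/scene0_c170_210.png

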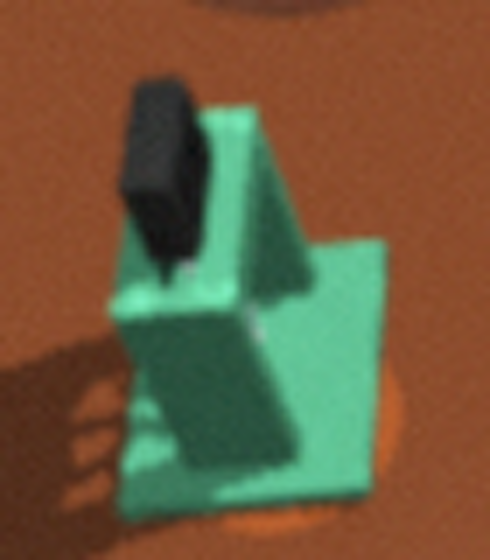

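```bash
python3 - <<'E'
from h import *
from scipy.optimize import least_squares
np.set_printoptions(precision=2,suppress=True)
t=load('top0');s=load('scene0')
def c(x,y,ox,oy,k): return (x+.5)/k-.5+ox,(y+.5)/k-.5+oy
# bracket base corners
obs=[(t,(90,55,10),c(147,232,270,90,6)),(t,(90,-55,10),c(330,262,270,90,6)),(t,(-60,-55,10),c(287,503,270,90,6)),(t,(-60,55,10),c(97,472,270,90,6)),
(s,(90,-55,10),c(217,550,310,220,6)),(s,(90,55,10),c(485,513,310,220,6))]
def pose(p): 
    return R.from_euler('z',p[2]).as_matrix(),np.array([p[0],p[1],0])
def fit(obs,x0):
    def res(p):
        M,o=pose(p); return np.concatenate([np.subtract(proj(d,M@np.array(q)+o),uv) for d,q,uv in obs])
    r=least_squares(res,x0,x_scale=[10,10,.1]); print(r.x[:2],np.degrees(r.x[2]),r.fun.reshape(-1,2)); return r.x
b=fit(obs,[640,60,-.1])
fit(obs[:4],b); 
# rack foot
k=8
M=[(t,(63,45,0),c(170,110,380,170,8)),(t,(-47,45,0),c(120,358,380,170,8)),(t,(-47,-45,0),c(325,405,380,170,8)),
(t,(50,20,115),c(266,97,380,170,8)),(t,(50,-20,115),c(370,125,380,170,8)),(t,(-34,20,115),c(228,295,380,170,8)),(t,(-34,-20,115),c(335,312,380,170,8)),
(s,(-34,-20,115),c(112,312,170,210,7)),(s,(-34,20,115),c(240,300,170,210,7)),(s,(50,20,115),c(255,110,170,210,7))]
M=[(s,(50,-20,115),c(112,312,170,210,7)),(s,(50,20,115),c(240,300,170,210,7)),(s,(-34,20,115),c(255,110,170,210,7))]+M[3:7]
r=fit(M,[500,-280,-.2])
# cloud heights
for n,d in (('t',t),('s',s)):
    P=cloud(d).reshape(-1,3); col=d['pixels'].reshape(-1,3).astype(int)
    Rm,o=pose(r); L=(P-o)@Rm
    m=(np.abs(L[:,0]-8)<60)&(np.abs(L[:,1])<40)&(L[:,2]>135)&(L[:,2]<175)
    print(n,'block',m.sum(),L[m].min(0),L[m].max(0),L[m].mean(0), np.percentile(L[m],[5,95],axis=0))
    Rm,o=pose(b); L=(P-o)@Rm
    m=(L[:,1]<-31)&(L[:,1]>-125)&(np.abs(L[:,0])<40)&(L[:,2]>100)&(L[:,2]<180)
    print('knob',m.sum(),np.percentile(L[m],[2,50,98],axis=0))
    m=(L[:,1]>29)&(L[:,1]<60)&(np.abs(L[:,0])<30)&(L[:,2]>100)&(L[:,2]<180)
    print('end',m.sum(),np.percentile(L[m],[2,50,98],axis=0))
E
```

```text
[667.99  51.13] -9.14288934483589 [[-0.25 -0.31]
 [-0.19 -0.09]
 [-0.4   0.24]
 [ 0.21  0.03]
 [-0.11  0.34]
 [-0.32 -0.23]]
[667.88  50.58] -9.14110911093982 [[-0.1  -0.28]
 [-0.03 -0.06]
 [-0.24  0.27]
 [ 0.37  0.06]]
[ 497.88 -315.65] -11.290279580575115 [[ 0.06  0.67]
 [-0.78  0.65]
 [-0.35 -0.7 ]
 [-0.02  0.27]
 [-0.93 -0.69]
 [ 0.19  0.3 ]
 [-0.98  0.76]]
t block 108 [-16.72  -8.95 136.54] [ 32.69  10.37 165.83] [  6.41   2.14 156.74] [[-15.23  -7.16 139.9 ]
 [ 29.36   9.68 164.62]]
knob 180 [[-21.62 -82.14 134.49]
 [ -4.6  -60.69 150.17]
 [ 16.15 -32.22 161.37]]
end 27 [[-15.55  29.07 138.5 ]
 [ -2.32  34.21 149.47]
 [ 17.    38.98 164.57]]
s block 212 [-13.41  -8.67 135.2 ] [ 34.43  10.46 161.01] [ 15.23   2.66 152.99] [[ -9.48  -6.8  137.59]
 [ 33.34   9.65 159.97]]
knob 387 [[-14.41 -82.58 127.24]
 [  8.52 -63.27 147.8 ]
 [ 21.41 -32.44 156.45]]
end 36 [[-12.17  29.1  132.75]
 [  7.02  35.33 148.23]
 [ 18.02  38.29 161.08]]
```

```bash
python3 - <<'E'
from h import *
np.set_printoptions(precision=3,suppress=True)
o=ctrl.get_obs()
A=R.from_rotvec(o['orientation']).as_matrix(); print(A)
print('yaw tool z', np.degrees(np.arctan2(A[1,2],A[0,2])), 'x',np.degrees(np.arctan2(A[1,0],A[0,0])))
print('cam pos',cam(load('wrist0'))[2])
E
```

```text
[[ 0.918 -0.     0.397]
 [-0.397 -0.001  0.918]
 [-0.    -1.    -0.001]]
yaw tool z 66.63581453812341 x -23.364186158937695
cam pos [186.038 598.984 383.809]
```

Call:
servo_tool --moves "0 0 0.06 0 0 0; 0.03 -0.048 0.06 0 0 4; 0.06 -0.096 0.06 0 0 9; 0.093 -0.148 0.06 0 0 14.2; 0.125 -0.2 0.06 0 0 14.2; 0.157 -0.25 0.06 0 0 14.2; 0.19 -0.302 0.06 0 0 14.2; 0.222 -0.354 0.06 0 0 14.2" --hand 255

```text
t: 1.15
ee_pos: [470.6, 217.9, 301.7]
orientation: [-1.567, 0.125, -0.126]
ft_force: [1.2, 0.5, 0.5]
width: 11.3
```

Call:
servo_tool --moves "0.033 -0.052 0 0 0 0; 0.066 -0.105 0 0 0 0; 0.099 -0.157 0 0 0 0; 0.132 -0.21 0 0 0 0; 0.165 -0.262 0 0 0 0; 0.1795 -0.285 0 0 0 0; 0.1795 -0.285 -0.05 0 0 0; 0.1795 -0.285 -0.05 0 0 0"

```text
t: 2.15
ee_pos: [646.7, -65.4, 247.7]
orientation: [-1.567, 0.133, -0.12]
ft_force: [-0.1, -0.4, 0.8]
width: 0.6
```

```bash
python3 - <<'E'
from h import *
grab('wrist','wrist1'); o=ctrl.get_obs(); print(o['t'],o['ee_pos'],o['ft_force'],o['qpos'])
E
```

```text
2.2 [648.09940536 -65.14814645 250.20427309] [ 0.32768333 -0.54278726  0.59197512] [-1.18475751e-01  4.54799494e-01  1.55786805e+00  4.97756248e-05
  1.13335857e+00 -1.52918239e+00]
```

View pics/wrist1.png

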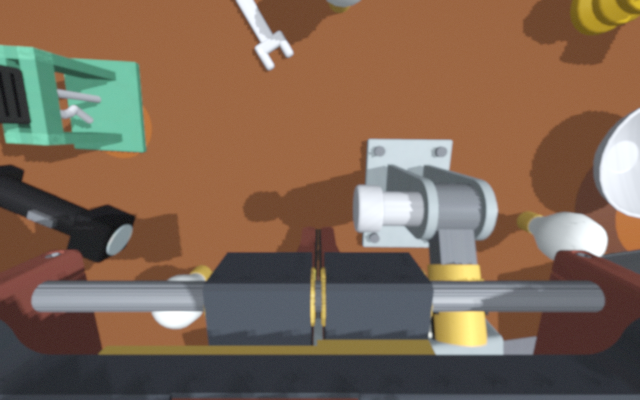

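```bash
python3 - <<'E'
from h import *
np.set_printoptions(precision=1,suppress=True)
crop('wrist1',0,30,160,160,5); crop('wrist1',340,130,510,270,4)
d=load('wrist1');P=cloud(d).reshape(-1,3)
M=R.from_euler('z',-9.14,degrees=True).as_matrix();L=(P-[668,51.1,0])@M
m=(L[:,1]<-31)&(L[:,1]>-98)&(np.abs(L[:,0])<40)&(L[:,2]>100)&(L[:,2]<180)
print('knob',m.sum(),np.percentile(L[m],[1,50,99],axis=0))
for y0 in range(-92,-28,4):
    k=m&(L[:,1]>=y0)&(L[:,1]<y0+4)
    if k.sum()>5: print(y0,k.sum(),L[k].min(0)[[0]],L[k].max(0)[[0,2]])
m=(np.abs(L[:,1])<60)&(np.abs(L[:,0])<90)&(L[:,2]>3)&(L[:,2]<20); print('base',np.percentile(L[m],[2,98],axis=0))
M=R.from_euler('z',-11.3,degrees=True).as_matrix();L=(P-[497.9,-315.7,0])@M
m=(np.abs(L[:,0]-8)<50)&(np.abs(L[:,1])<40)&(L[:,2]>137)&(L[:,2]<175)
print('block',m.sum(),np.percentile(L[m],[2,50,98],axis=0))
E
```

```text
knob 2566 [[-21.3 -85.8 125.4]
 [ -3.9 -65.5 149.5]
 [ 17.9 -31.7 157.2]]
-88 274 [-20.8] [ 19.4 156.8]
-84 229 [-21.9] [ 19.8 158.2]
-80 224 [-22.] [ 20. 158.]
-76 210 [-21.9] [ 19.3 157.6]
-72 216 [-21.6] [ 19.8 157.8]
-68 186 [-21.4] [ 19.5 157.5]
-64 112 [-18.] [ 13.3 154. ]
-60 148 [-15.7] [ 13.4 151.8]
-56 157 [-15.8] [ 13.4 152.2]
-52 156 [-15.6] [ 15.1 152.2]
-48 157 [-15.7] [ 15.  151.8]
-44 151 [-15.2] [ 14.9 152.1]
-40 158 [-15.5] [ 14.9 152. ]
-36 151 [-15.3] [ 15.1 151.5]
-32 37 [-14.9] [ 14.6 151.6]
base [[-57.5 -54.8   7.7]
 [ 87.6  50.5  16.5]]
block 223 [[ -0.1   4.5 137.1]
 [ 21.5   6.4 139.2]
 [ 32.8   8.1 143.3]]
```

View pics/wrist1_c0_30.png

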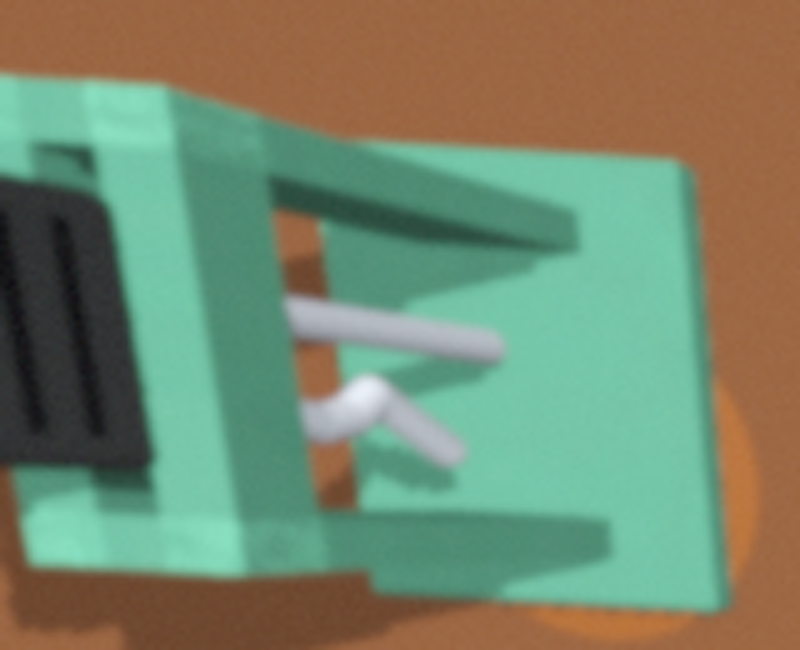

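View pics/wrist1_c340_130.png

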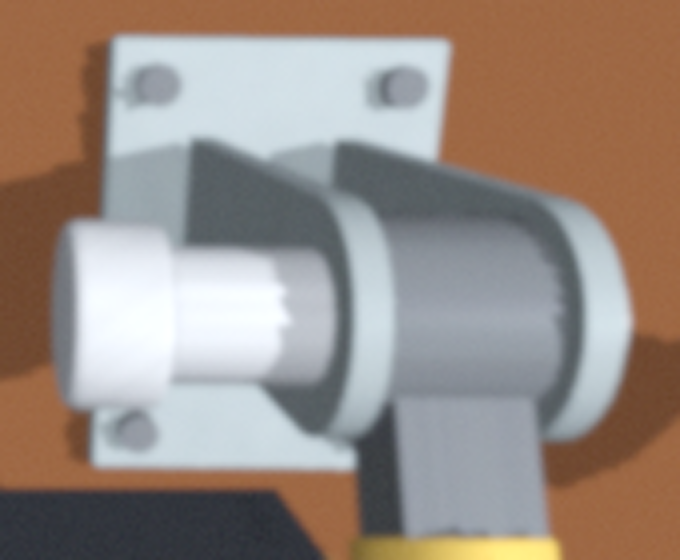

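The crop shows the straight leg (wrist 80,95) on the robot side and the bow (75,113) on the far side. So the clip's +x points away from the robot. The knob is at (370,208). I'll go down beside the knob and push.

Call:
servo_tool --moves "0 0 -0.055 0 0 0; 0 0 -0.11 0 0 0; 0 0 -0.11 0 0 0; 0.0016 0.01 -0.11 0 0 0; 0.0032 0.02 -0.11 0 0 0; 0.0048 0.0296 -0.11 0 0 0; 0.0064 0.0395 -0.11 0 0 0; 0.0072 0.0444 -0.11 0 0 0"

```text
t: 3.2
ee_pos: [658.5, -21.0, 144.6]
orientation: [-1.569, 0.121, -0.129]
ft_force: [0.1, -6.9, 6.9]
width: 0.3
```

Call:
servo_tool --moves "0.0006 0.004 0 0 0 0; 0.001 0.006 0 0 0 0; 0.001 0.006 0 0 0 0"

```text
t: 3.58
ee_pos: [659.3, -15.1, 144.3]
orientation: [-1.568, 0.122, -0.129]
ft_force: [0.2, -5.1, 4.3]
width: 0.2
```

Call:
servo_tool --moves "0.0003 0.002 0 0 0 0; 0.0006 0.004 0 0 0 0; 0.0006 0.004 0 0 0 0"

```text
t: 3.95
ee_pos: [659.7, -11.2, 143.9]
orientation: [-1.568, 0.122, -0.129]
ft_force: [0.5, -5.4, 4.0]
width: 0.4
```

Call:
servo_tool --moves "0.0003 0.0015 0 0 0 0; 0.0005 0.003 0 0 0 0; 0.0005 0.003 0 0 0 0"

```text
t: 4.32
ee_pos: [660.2, -8.2, 143.9]
orientation: [-1.568, 0.122, -0.128]
ft_force: [1.2, -5.2, 5.4]
width: 0.1
```

```bash
python3 - <<'E'
from h import *
np.set_printoptions(precision=1,suppress=True)
grab('wrist','wrist2');grab('scene','scene2')
crop('wrist2',300,100,520,260,3.6); crop('scene2',310,200,420,300,6)
d=load('wrist2');P=cloud(d).reshape(-1,3)
M=R.from_euler('z',-9.14,degrees=True).as_matrix();L=(P-[668,51.1,0])@M
m=(L[:,1]<-31)&(L[:,1]>-98)&(np.abs(L[:,0])<40)&(L[:,2]>100)&(L[:,2]<180)
m=(L[:,1]>31)&(L[:,1]<90)&(np.abs(L[:,0])<30)&(L[:,2]>110)&(L[:,2]<170)
print(m.sum(),np.percentile(L[m],[1,50,99],axis=0))
E
```

```text
3101 [[-14.3  36.2 129.7]
 [ -5.9  51.1 147.9]
 [ 15.1  69.6 151.4]]
```

View pics/wrist2.png

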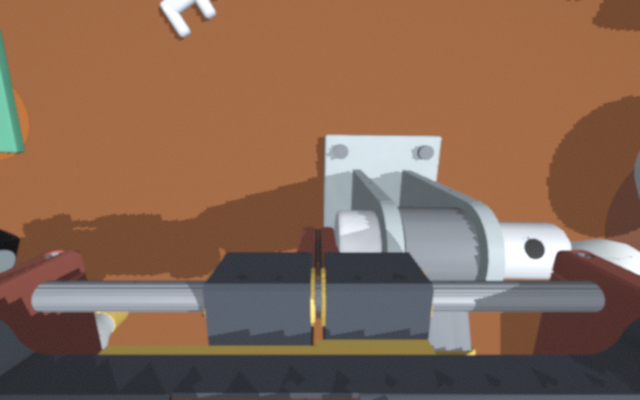

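View pics/scene2_c310_200.png

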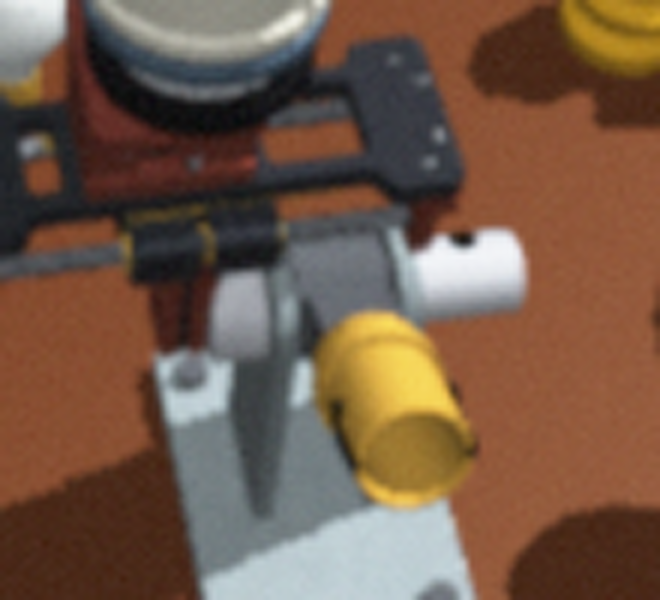

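Pin nearly home: the hole now shows at wrist (535,249), and the pin end is at about y 70 of 72. Continuing in small steps.

Call:
servo_tool --moves "0.0002 0.001 0 0 0 0; 0.0003 0.002 0 0 0 0; 0.0003 0.002 0 0 0 0"

```text
t: 4.8
ee_pos: [660.4, -7.3, 143.9]
orientation: [-1.57, 0.122, -0.128]
ft_force: [-0.5, -10.2, 4.8]
width: 0.5
```

Call:
servo_tool --moves "0.0002 0.001 0 0 0 0; 0.0003 0.002 0 0 0 0; 0.0003 0.002 0 0 0 0"

```text
t: 5.18
ee_pos: [660.4, -7.1, 144.0]
orientation: [-1.572, 0.122, -0.128]
ft_force: [-1.1, -17.9, 6.3]
width: 0.2
```

Pin is against its stop: the force rose to 18 N with no further movement. Next I'll back off, rise and look at the hole.

Call:
servo_tool --moves "-0.003 -0.02 0 0 0 0; -0.006 -0.04 0 0 0 0; -0.006 -0.04 0.06 0 0 0; -0.006 -0.02 0.12 0 0 0; -0.016 0.02 0.14 0 0 0; -0.026 0.04 0.14 0 0 0; -0.026 0.04 0.14 0 0 0"

```text
t: 6.05
ee_pos: [631.7, 36.9, 280.3]
orientation: [-1.568, 0.126, -0.122]
ft_force: [-0.1, 0.0, -0.1]
width: 0.3
```

```bash
python3 - <<'E'
from h import *
np.set_printoptions(precision=1,suppress=True)
grab('wrist','wrist3');grab('scene','scene3')
d=load('wrist3');print(d['obs_p'])
u,v=proj(d,[668+52*.159,51.1+52*.987,150]);print(u,v)
crop('wrist3',int(u)-80,int(v)-60,int(u)+80,int(v)+60,5)
crop('scene3',310,200,420,300,6)
import glob;print(glob.glob('pics/wrist3_c*'))
E
```

```text
[631.7  36.9 280.3]
390.111420689371 232.00770234302908
['pics/wrist3_c310_172.png']
```

View pics/wrist3.png

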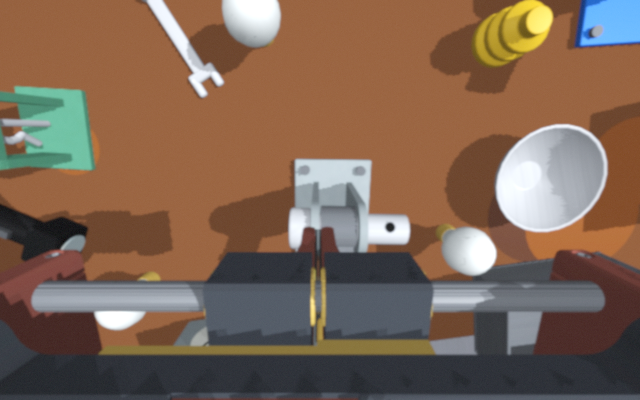

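View pics/wrist3_c310_172.png

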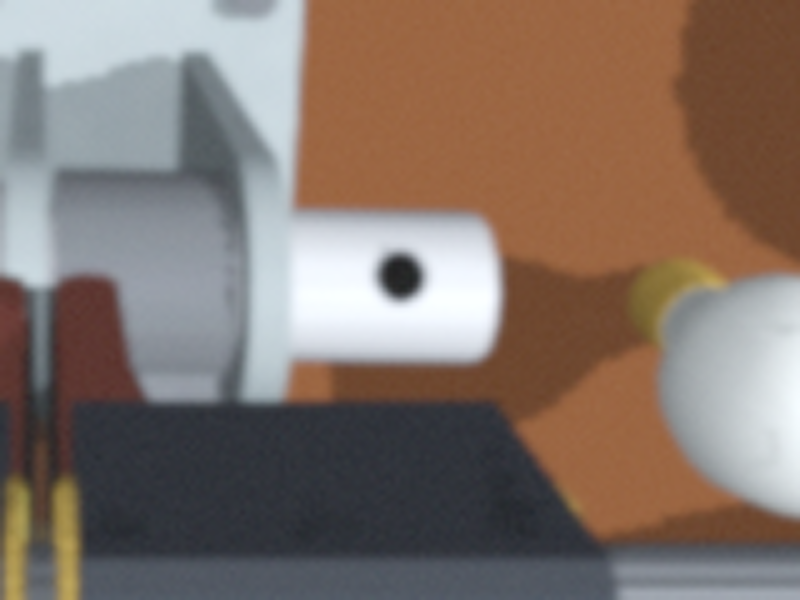

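View pics/scene3_c310_200.png

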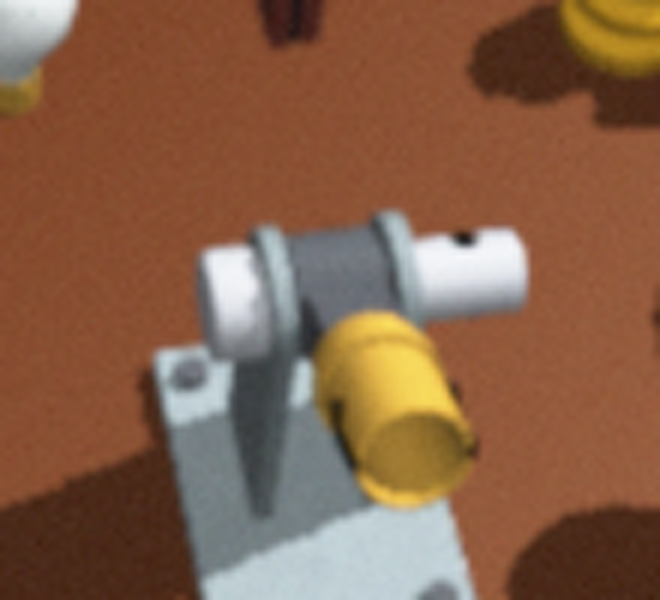

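```bash
python3 - <<'E'
from h import *
np.set_printoptions(precision=1,suppress=True)
w3=load('wrist3');s3=load('scene3')
M=R.from_euler('z',-9.14,degrees=True).as_matrix();B=np.array([668,51.1,0])
for d,u,v in ((w3,389.6,226.8),(s3,386.7,239.6)):
    p=onz(d,u,v,149.4); print(p,(p-B)@M)
# expected mouth
p=B+M@np.array([-7,52,149.4]);print('exp',p)
# ray intersection
A=np.zeros((3,3));b=np.zeros(3)
for d,u,v in ((w3,389.6,226.8),(s3,386.7,239.6)):
    o,r=ray(d,u,v);r/=np.linalg.norm(r);Q=np.eye(3)-np.outer(r,r);A+=Q;b+=Q@o
p=np.linalg.solve(A,b);print('isect',p,(p-B)@M)
P=cloud(w3).reshape(-1,3);L=(P-B)@M
m=(L[:,1]>31)&(L[:,1]<90)&(np.abs(L[:,0])<30)&(L[:,2]>110)&(L[:,2]<170)
print('pin cloud w3',m.sum(),np.percentile(L[m],[.5,50,99.5],axis=0))
X=L[m]
from scipy.optimize import least_squares
# fit cylinder radius16 axis: x=a+b*(y-52), z=c
f=lambda q:np.hypot(X[:,0]-q[0]-q[1]*(X[:,1]-52),X[:,2]-q[2])-16
r=least_squares(f,[0,0,135],loss='soft_l1');print('cyl',r.x[0],np.degrees(r.x[1]),r.x[2])
P=cloud(s3).reshape(-1,3);L=(P-B)@M
m=(L[:,1]>31)&(L[:,1]<90)&(np.abs(L[:,0])<30)&(L[:,2]>110)&(L[:,2]<170);X=L[m]
print('s3',m.sum(),np.percentile(L[m],[.5,50,99.5],axis=0));r=least_squares(f,[0,0,135],loss='soft_l1');print('cyl',r.x[0],np.degrees(r.x[1]),r.x[2])
E
```

```text
[670.9 102.6 149.4] [ -5.3  51.3 149.4]
[669.8 104.5 149.4] [ -6.8  53.  149.4]
exp [669.3 103.6 149.4]
isect [670.6 103.1 150.9] [ -5.7  51.7 150.9]
pin cloud w3 1158 [[-14.6  31.3 131.7]
 [ -3.5  50.7 148.4]
 [ 15.   70.4 151.8]]
cyl 1.6173121274760818 0.783757012823455 134.53892038916763
s3 239 [[-10.7  34.2 123.5]
 [  9.   53.5 146.9]
 [ 18.2  73.4 152.2]]
cyl 0.7377197318844971 -0.15746743499813295 134.11913157447665
```

Pin home is confirmed: the knob sits on the cheek in the scene view, and the hole shows at wrist (390,227). Now to the rack with the gripper open.

Call:
servo_tool --moves "-0.011 -0.06 0 0 0 0; -0.022 -0.12 0 0 0 0; -0.034 -0.18 0 0 0 -1; -0.045 -0.24 0 0 0 -2.2; -0.056 -0.3 -0.01 0 0 -2.2; -0.068 -0.36 -0.03 0 0 -2.2; -0.068 -0.365 -0.04 0 0 -2.2; -0.068 -0.365 -0.04 0 0 -2.2" --hand 0

```text
t: 7.15
ee_pos: [564.0, -329.3, 239.4]
orientation: [-1.563, 0.16, -0.155]
ft_force: [0.3, 0.4, 0.4]
width: 76.9
```

```bash
python3 - <<'E'
from h import *
np.set_printoptions(precision=1,suppress=True)
o=ctrl.get_obs();print(o['t'],o['ee_pos'],o['qpos'])
grab('wrist','wrist4')
E
```

```text
7.15 [ 564.  -329.3  239.4] [-0.5  0.5  1.6  0.   1.1 -1.9]
```

View pics/wrist4.png

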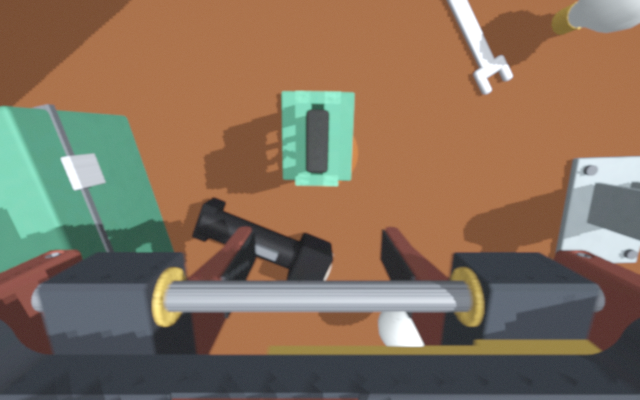

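```bash
python3 - <<'E'
from h import *
np.set_printoptions(precision=1,suppress=True)
crop('wrist4',265,75,375,200,6)
d=load('wrist4');P=cloud(d).reshape(-1,3)
m=(np.abs(P[:,0]-505)<60)&(np.abs(P[:,1]+317)<60)&(P[:,2]>150)&(P[:,2]<175)
X=P[m][:,:2].astype(np.float32);print(m.sum(),P[m].mean(0),cv2.minAreaRect(X),P[m][:,2].mean())
m=(np.abs(P[:,0]-505)<80)&(np.abs(P[:,1]+317)<80)&(P[:,2]>108)&(P[:,2]<122)
X=P[m][:,:2].astype(np.float32);print(m.sum(),P[m].mean(0),cv2.minAreaRect(X))
E
```

```text
1471 [ 505.9 -319.9  159.4] ((506.654052734375, -319.91546630859375), (17.793184280395508, 47.83103942871094), 78.08223724365234) 159.44130006817235
2551 [ 504.2 -319.5  114.8] ((506.7582092285156, -319.94183349609375), (39.69611740112305, 84.27404022216797), 77.36589050292969)
```

View pics/wrist4_c265_75.png

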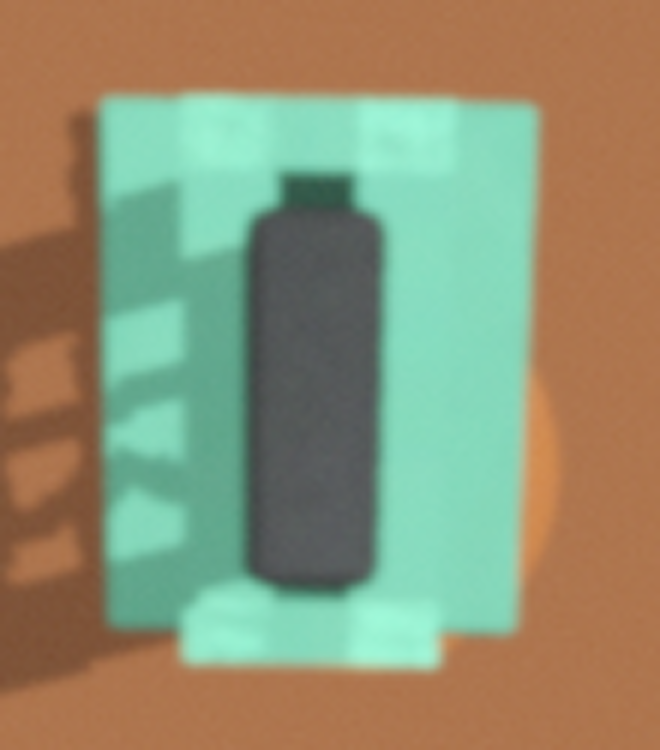

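Call:
servo_tool --moves "-0.03 0.005 0 0 0 -0.8; -0.0587 0.009 0 0 0 -0.8; -0.0587 0.009 0 0 0 -0.8; -0.0587 0.009 -0.04 0 0 -0.8; -0.0587 0.009 -0.08 0 0 -0.8; -0.0587 0.009 -0.1 0 0 -0.8; -0.0587 0.009 -0.1 0 0 -0.8; -0.0587 0.009 -0.1 0 0 -0.8"

```text
t: 8.2
ee_pos: [508.0, -319.9, 142.8]
orientation: [-1.565, 0.165, -0.167]
ft_force: [0.9, 0.3, -0.2]
width: 87.5
```

Call:
servo_tool --moves "0 0 0 0 0 0; 0 0 0 0 0 0; 0 0 0 0 0 0; 0 0 0 0 0 0; 0 0 0 0 0 0; 0 0 0 0 0 0; 0 0 0 0 0 0; 0 0 0 0 0 0" --hand 255

```text
t: 9.2
ee_pos: [506.5, -319.8, 141.6]
orientation: [-1.564, 0.167, -0.167]
ft_force: [-0.2, 0.9, -0.1]
width: 17.8
```

```bash
python3 - <<'E'
from h import *
np.set_printoptions(precision=2,suppress=True)
o=ctrl.get_obs();print(o['t'],o['ee_pos'],o['orientation'],o['ft_force'],o['width'],o['qpos'])
E
```

```text
9.2 [ 506.52 -319.77  141.63] [-1.56  0.17 -0.17] [-0.17  0.91 -0.08] 17.78965333613469 [-0.58  0.51  1.75  0.    0.87 -1.94]
```

Gripped at 17.8 mm. Lifting straight up.

Call:
servo_tool --moves "0 0 0.01 0 0 0; 0 0 0.03 0 0 0; 0 0 0.06 0 0 0; 0 0 0.09 0 0 0; 0 0 0.12 0 0 0; 0 0 0.15 0 0 0; 0 0 0.18 0 0 0; 0 0 0.2 0 0 0"

```text
t: 10.2
ee_pos: [506.6, -319.9, 343.8]
orientation: [-1.565, 0.166, -0.168]
ft_force: [0.8, 0.0, -2.8]
width: 17.3
```

```bash
cat >> h.py <<'E'
B=np.array([668,51.1,0]);MB=R.from_euler('z',-9.14,degrees=True).as_matrix()
HL=np.array([0.8,52,134.7])   # hole centre, bracket frame
c,s_=np.cos(np.radians(26)),np.sin(np.radians(26))
XT,YT=np.array([c,0,s_]),np.array([s_,0,-c])
RT=R.from_matrix(MB@np.stack([XT,YT,[0,1,0]],1))
def tcp_for(back): # seat retracted by back mm along the hole
    return B+MB@(HL+8*XT-71.1*YT-back*YT)
E
python3 - <<'E'
from h import *
np.set_printoptions(precision=3,suppress=True)
o=ctrl.get_obs();print(o['t'],o['ee_pos'],o['ft_force'],o['width'])
R0=R.from_rotvec(o['orientation'])
print('turn deg',np.degrees((RT*R0.inv()).as_rotvec()))
for b in (130,111,84,0): print(b,tcp_for(b),tcp_for(b)-o['ee_pos'])
print('unit yT world',MB@YT,'XT',MB@XT,'by',MB[:,1])
grab('wrist','wrist5')
E
```

```text
10.2 [ 506.59  -319.909  343.787] [ 0.805  0.022 -2.751] 17.326975016812128
turn deg [ -4.754 -25.474   2.981]
130 [597.112 115.174 318.954] [ 90.522 435.083 -24.833]
111 [605.335 113.851 301.877] [ 98.746 433.76  -41.91 ]
84 [617.021 111.971 277.61 ] [110.431 431.88  -66.177]
0 [653.377 106.122 202.111] [ 146.787  426.031 -141.676]
unit yT world [ 0.433 -0.07  -0.899] XT [ 0.887 -0.143  0.438] by [0.159 0.987 0.   ]
```

View pics/wrist5.png

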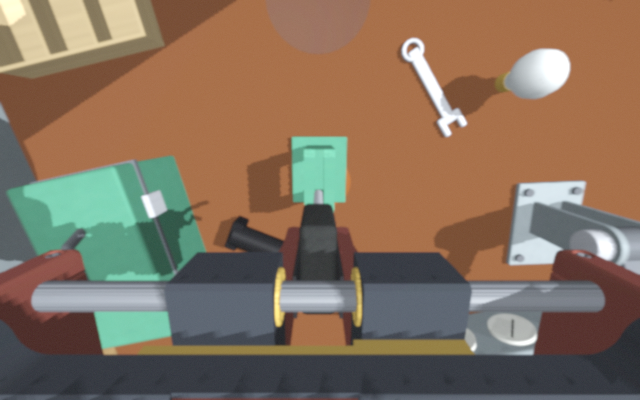

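Call:
servo_tool --moves "0.011 0.054 0.01 0 0 0; 0.022 0.108 0.01 -1 -5 0.6; 0.034 0.163 0.01 -1.9 -10 1.2; 0.045 0.217 0.01 -2.8 -15 1.8; 0.057 0.272 0.01 -3.7 -20 2.4; 0.068 0.326 0.01 -4.75 -25.5 3; 0.08 0.38 0 -4.75 -25.5 3; 0.0906 0.4351 -0.01 -4.75 -25.5 3"

```text
t: 11.25
ee_pos: [596.6, 116.9, 331.5]
orientation: [-1.573, -0.233, -0.479]
ft_force: [0.3, -0.2, -2.5]
width: 17.9
```

Call:
servo_tool --moves "0 0 -0.012 0 0 0; 0 0 -0.0127 0 0 0; 0 0 -0.0127 0 0 0"

```text
t: 11.62
ee_pos: [596.9, 114.0, 319.0]
orientation: [-1.574, -0.231, -0.48]
ft_force: [-0.3, 0.8, -2.6]
width: 17.7
```

```bash
python3 - <<'E'
from h import *
np.set_printoptions(precision=3,suppress=True)
o=ctrl.get_obs();print(o['t'],o['ee_pos'],o['ft_force'],o['width'],o['qpos'])
R0=R.from_rotvec(o['orientation'])
print('turn deg',np.degrees((RT*R0.inv()).as_rotvec()), tcp_for(130)-o['ee_pos'])
grab('wrist','wrist6');grab('scene','scene6')
d=load('wrist6'); print('hole mouth proj',proj(d,B+MB@(HL-16*YT)))
p=d['obs_p'];A=R.from_rotvec(d['obs_r']).as_matrix()
print('leg pred', [proj(d,p+A@[-8,y,0]) for y in (60,80,100,126.6)])
crop('wrist6',250,120,390,225,5.5)
E
```

```text
11.625 [596.895 114.014 318.979] [-0.302  0.767 -2.585] 17.74688066405535 [ 0.253  0.164  1.874 -0.274  0.704 -0.984]
turn deg [-0.033 -0.085  0.047] [ 0.217  1.16  -0.025]
hole mouth proj (np.float64(320.08985312963404), np.float64(181.8581571992036))
leg pred [(np.float64(319.6938276003887), np.float64(211.82300934196013)), (np.float64(319.5501631756272), np.float64(204.8574391538431)), (np.float64(319.4287900482216), np.float64(198.97266260392115)), (np.float64(319.29381458149595), np.float64(192.42837657965407))]
```

View pics/wrist6.png

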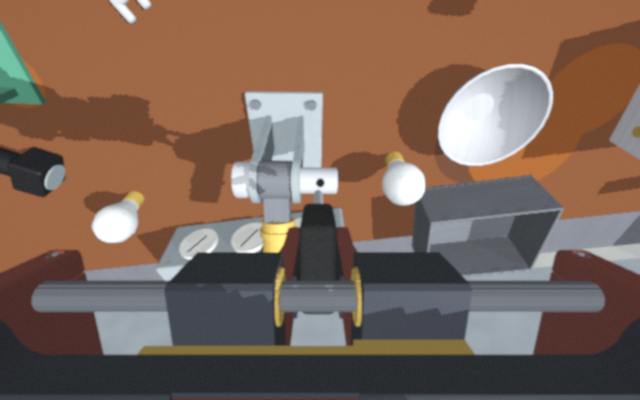

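View pics/wrist6_c250_120.png

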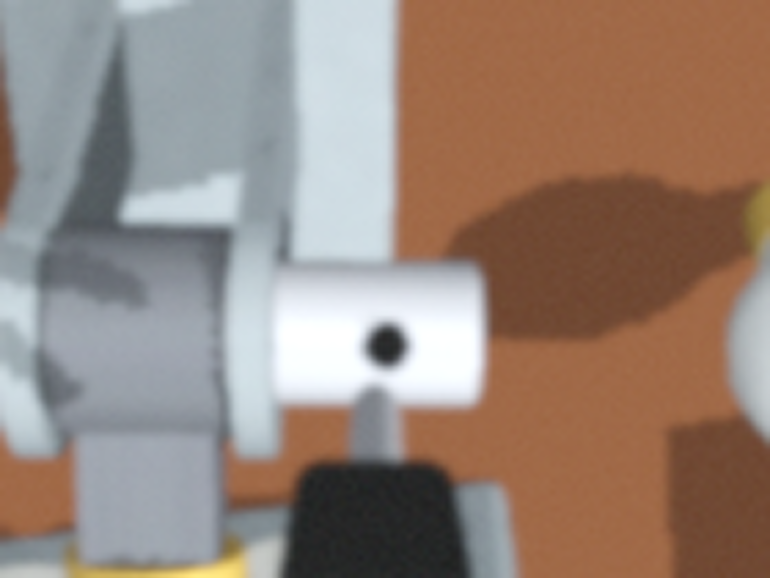

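View pics/scene6.png

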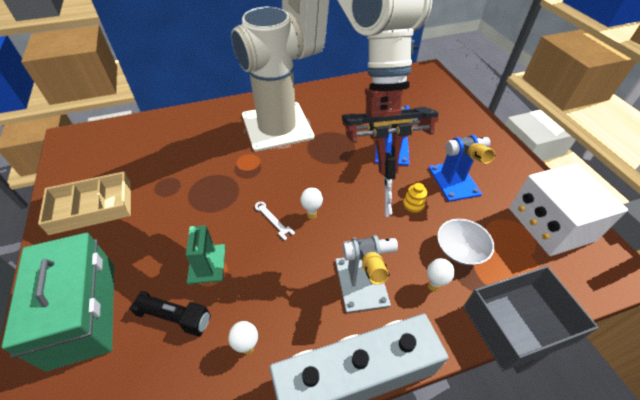

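Wrist view: hole at (319.8,182.3), leg tip around (317.5,190). The scene view shows the clip held tilted above the bracket, with the leg pointing at the pin. Moving in to about 12 mm above the mouth.

Call:
servo_tool --moves "0.006 -0.001 -0.0124 0 0 0; 0.012 -0.001 -0.0248 0 0 0; 0.0201 -0.002 -0.0414 0 0 0; 0.0201 -0.002 -0.0414 0 0 0; 0.0201 -0.002 -0.0414 0 0 0"

```text
t: 12.35
ee_pos: [617.3, 113.2, 277.2]
orientation: [-1.574, -0.232, -0.479]
ft_force: [0.3, 0.1, -1.1]
width: 17.8
```

```bash
python3 - <<'E'
from h import *
np.set_printoptions(precision=3,suppress=True)
o=ctrl.get_obs();print(o['t'],o['ee_pos'],o['ft_force'],o['width'])
R0=R.from_rotvec(o['orientation'])
print('turn deg',np.degrees((RT*R0.inv()).as_rotvec()), tcp_for(84)-o['ee_pos'])
grab('wrist','wrist7');grab('scene','scene7')
print(ctrl.get_obs()['ee_pos'])
d=load('wrist7'); print('hole mouth proj',proj(d,B+MB@(HL-16*YT)))
p=d['obs_p'];A=R.from_rotvec(d['obs_r']).as_matrix()
print('leg pred', [proj(d,p+A@[-8,y,0]) for y in (60,80,100,126.6)])
crop('wrist7',260,150,370,220,7);crop('scene7',330,170,430,270,6)
E
```

```text
12.35 [617.269 113.244 277.186] [ 0.309  0.142 -1.097] 17.818735002915545
turn deg [-0.037 -0.095 -0.036] [-0.248 -1.274  0.424]
[617.402 113.364 277.982]
hole mouth proj (np.float64(317.8689426170525), np.float64(190.21740746018864))
leg pred [(np.float64(319.69518389117445), np.float64(211.8249061909038)), (np.float64(319.5514123823601), np.float64(204.85923542213789)), (np.float64(319.429948673645), np.float64(198.97436843952215)), (np.float64(319.29487235294357), np.float64(192.42997597663495))]
```

View pics/wrist7_c260_150.png

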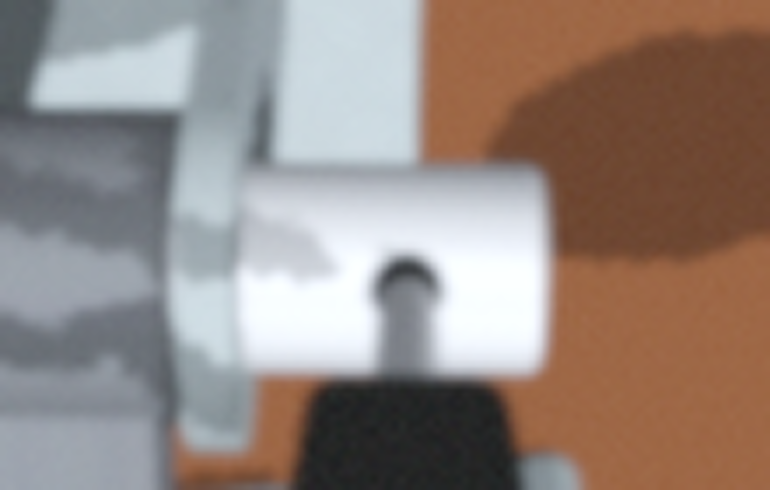

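View pics/scene7_c330_170.png

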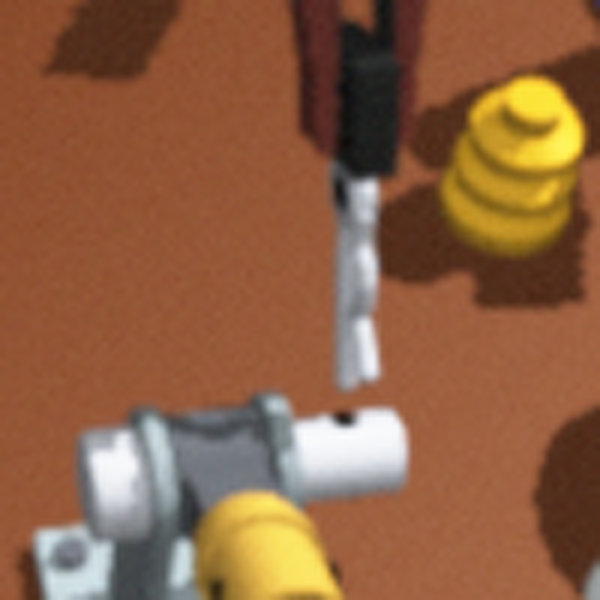

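Leg tip (317.4, 192.9 at its centre) and hole (317.8,190.5) line up along the tool axis to within 0.5 mm. Starting the insertion slowly.

Call:
servo_tool --moves "0.0022 -0.0001 -0.0045 0 0 0; 0.0043 -0.0005 -0.009 0 0 0; 0.0065 -0.0009 -0.0135 0 0 0; 0.0087 -0.0012 -0.018 0 0 0; 0.0087 -0.0012 -0.018 0 0 0"

```text
t: 13.08
ee_pos: [625.8, 111.9, 258.9]
orientation: [-1.574, -0.232, -0.478]
ft_force: [0.1, -0.5, -2.6]
width: 17.9
```

```bash
python3 - <<'E'
from h import *
np.set_printoptions(precision=3,suppress=True)
o=ctrl.get_obs();print(o['t'],o['ee_pos'],o['ft_force'],o['moment'],o['width'])
print(tcp_for(64)-o['ee_pos'])
grab('wrist','wrist8');grab('scene','scene8')
crop('wrist8',260,150,370,220,7);crop('scene8',330,170,430,270,6)
E
```

```text
13.075 [625.842 111.943 258.942] [ 0.133 -0.535 -2.607] [0.116 0.373 0.025] 17.92714822794359
[-0.165 -1.364  0.692]
```

View pics/wrist8_c260_150.png

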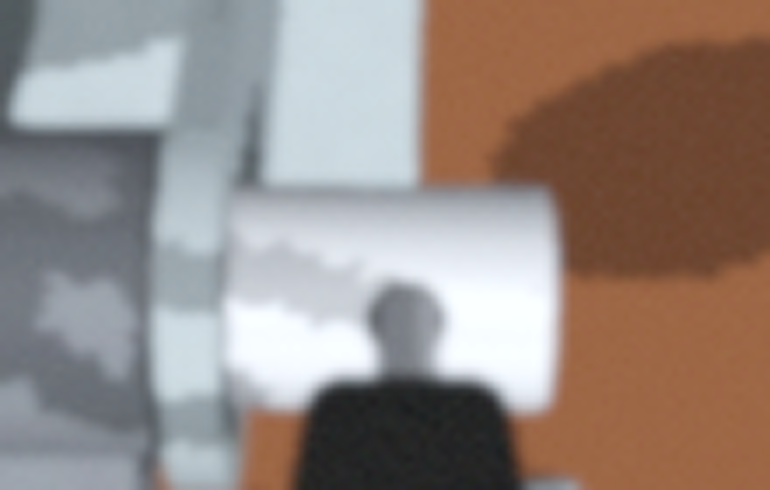

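View pics/scene8_c330_170.png

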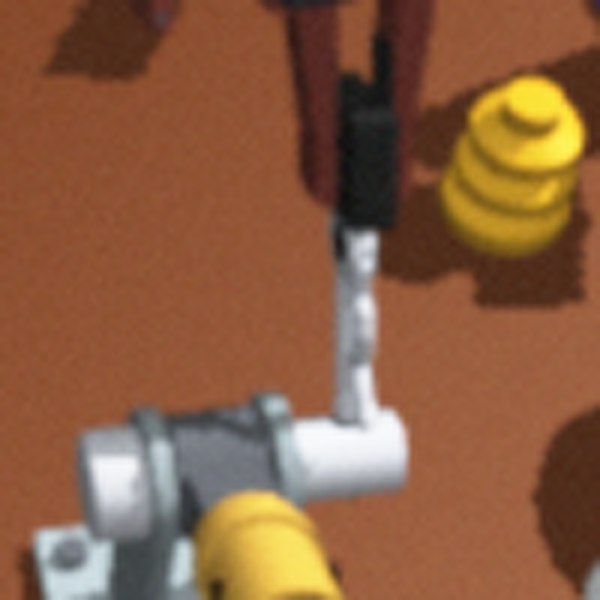

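Call:
servo_tool --moves "0.0022 -0.0004 -0.0045 0 0 0; 0.0043 -0.0007 -0.009 0 0 0; 0.0065 -0.001 -0.0135 0 0 0; 0.0078 -0.0013 -0.0162 0 0 0; 0.0078 -0.0013 -0.0162 0 0 0"

```text
t: 13.8
ee_pos: [634.2, 110.7, 243.3]
orientation: [-1.573, -0.233, -0.479]
ft_force: [2.7, 0.7, -1.8]
width: 18.1
```

```bash
python3 - <<'E'
from h import *
np.set_printoptions(precision=3,suppress=True)
o=ctrl.get_obs();print(o['t'],o['ee_pos'],o['ft_force'],o['moment'],o['width'])
print(MB.T@(tcp_for(46)-o['ee_pos']))
grab('wrist','wrist9');grab('scene','scene9')
crop('wrist9',260,150,370,220,7);crop('scene9',330,170,430,270,6)
E
```

```text
13.8 [634.151 110.737 243.325] [ 2.724  0.679 -1.757] [ 0.011 -0.229 -0.006] 18.05799066260006
[-0.451 -1.503  0.131]
```

View pics/scene9_c330_170.png

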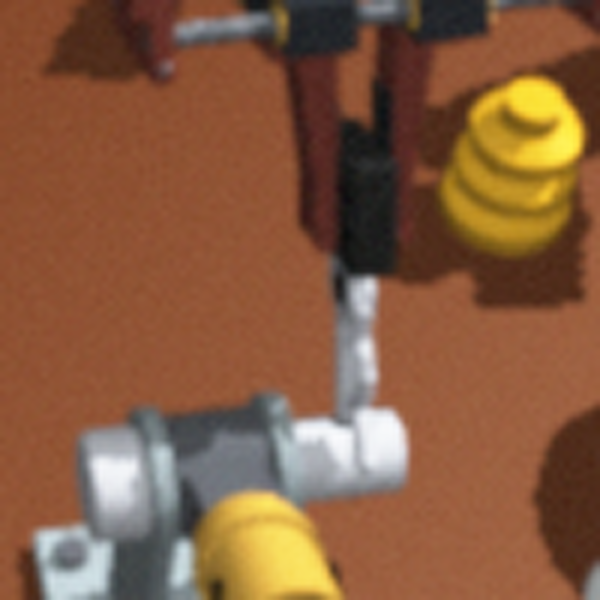

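Call:
servo_tool --moves "0.0017 -0.0003 -0.0036 0 0 0; 0.0035 -0.0006 -0.0072 0 0 0; 0.0052 -0.0008 -0.0108 0 0 0; 0.0069 -0.0011 -0.0144 0 0 0; 0.0069 -0.0011 -0.0144 0 0 0"

```text
t: 14.52
ee_pos: [641.0, 109.6, 228.8]
orientation: [-1.573, -0.233, -0.479]
ft_force: [3.9, 0.2, -1.3]
width: 18.0
```

Call:
servo_tool --moves "0.0017 -0.0003 -0.0036 0 0 0; 0.0035 -0.0006 -0.0072 0 0 0; 0.0052 -0.0008 -0.0108 0 0 0; 0.0052 -0.0008 -0.0108 0 0 0"

```text
t: 15.02
ee_pos: [646.5, 108.9, 218.2]
orientation: [-1.573, -0.234, -0.48]
ft_force: [4.6, -0.2, 2.0]
width: 18.3
```

```bash
python3 - <<'E'
from h import *
np.set_printoptions(precision=3,suppress=True)
o=ctrl.get_obs();print(o['t'],o['ee_pos'],o['ft_force'],o['moment'],o['width'])
print(MB.T@(tcp_for(18)-o['ee_pos']), 'F along YT',(MB@YT)@o['ft_force'])
E
```

```text
15.025 [646.496 108.863 218.205] [ 4.573 -0.172  1.974] [-0.198 -0.96   0.03 ] 18.257993560921783
[-0.662 -1.614  0.084] F along YT 0.21738829204205343
```

Call:
servo_tool --moves "0.0013 -0.0002 -0.0027 0 0 0; 0.0026 -0.0004 -0.0054 0 0 0; 0.0026 -0.0004 -0.0054 0 0 0"

```text
t: 15.4
ee_pos: [648.6, 108.4, 212.0]
orientation: [-1.573, -0.232, -0.479]
ft_force: [8.6, -0.4, -5.8]
width: 17.8
```

Call:
servo_tool --moves "0.0013 -0.0002 -0.0027 0 0 0; 0.0022 -0.0003 -0.0045 0 0 0; 0.0022 -0.0003 -0.0045 0 0 0"

```text
t: 15.78
ee_pos: [650.4, 108.0, 207.4]
orientation: [-1.574, -0.232, -0.478]
ft_force: [8.3, -1.2, -6.5]
width: 17.9
```

The force now pulls along the insertion direction, so the nose is past the pin's widest point. Continuing to the coil stop.

Call:
servo_tool --moves "0.0009 -0.0001 -0.0018 0 0 0; 0.0017 -0.0003 -0.0036 0 0 0; 0.0017 -0.0003 -0.0036 0 0 0"

```text
t: 16.15
ee_pos: [652.0, 107.8, 204.1]
orientation: [-1.574, -0.232, -0.478]
ft_force: [4.8, -0.5, -2.7]
width: 17.9
```

Call:
servo_tool --moves "0.0004 -0.0001 -0.0009 0 0 0; 0.0009 -0.0001 -0.0018 0 0 0; 0.0009 -0.0001 -0.0018 0 0 0"

```text
t: 16.52
ee_pos: [652.9, 107.7, 202.5]
orientation: [-1.574, -0.232, -0.478]
ft_force: [1.4, -0.1, -2.0]
width: 18.1
```

```bash
python3 - <<'E'
from h import *
np.set_printoptions(precision=3,suppress=True)
o=ctrl.get_obs();print(o['t'],o['ee_pos'],o['ft_force'],o['moment'],o['width'])
print(MB.T@(tcp_for(0)-o['ee_pos']), 'F along YT',(MB@YT)@o['ft_force'])
grab('wrist','wrist10');grab('scene','scene10')
crop('wrist10',260,150,370,220,7);crop('scene10',330,170,430,270,6)
E
```

```text
16.525 [652.854 107.684 202.49 ] [ 1.425 -0.067 -1.963] [ 0.001 -0.071  0.002] 18.063224866862452
[ 0.764 -1.46  -0.379] F along YT 2.385663630893445
```

View pics/scene10_c330_170.png

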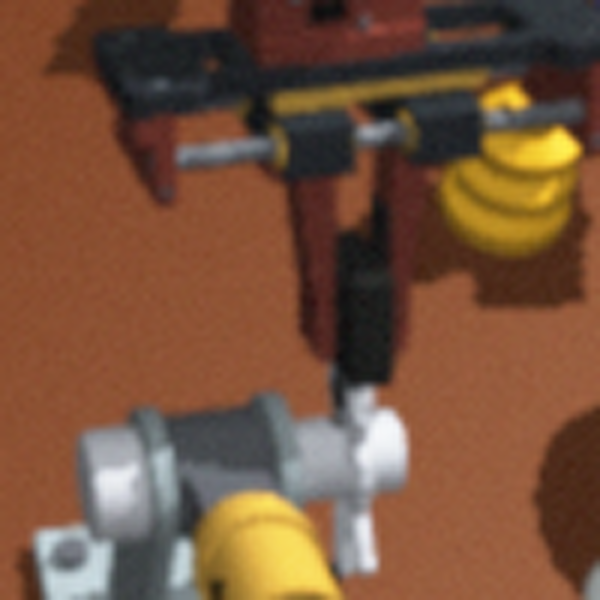

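Call:
servo_tool --moves "0.0004 -0.0001 -0.0009 0 0 0; 0.0007 -0.0001 -0.0014 0 0 0; 0.0007 -0.0001 -0.0014 0 0 0"

```text
t: 17.0
ee_pos: [653.7, 107.6, 201.2]
orientation: [-1.573, -0.232, -0.479]
ft_force: [1.2, 0.4, -1.6]
width: 17.9
```

Call:
servo_tool --moves "0.0004 -0.0001 -0.0009 0 0 0; 0.0004 -0.0001 -0.0009 0 0 0; 0.0004 -0.0001 -0.0009 0 0 0"

```text
t: 17.38
ee_pos: [654.2, 107.5, 200.4]
orientation: [-1.573, -0.232, -0.479]
ft_force: [0.4, 0.0, -2.3]
width: 17.7
```

Call:
servo_tool --moves "0.0004 -0.0001 -0.0009 0 0 0; 0.0004 -0.0001 -0.0009 0 0 0; 0.0004 -0.0001 -0.0009 0 0 0"

```text
t: 17.75
ee_pos: [654.6, 107.4, 199.7]
orientation: [-1.573, -0.233, -0.479]
ft_force: [-2.8, -0.4, 0.0]
width: 17.8
```

Call:
servo_tool --moves "0.0004 -0.0001 -0.0009 0 0 0; 0.0004 -0.0001 -0.0009 0 0 0; 0.0004 -0.0001 -0.0009 0 0 0"

```text
t: 18.12
ee_pos: [654.8, 107.4, 199.5]
orientation: [-1.573, -0.233, -0.479]
ft_force: [-8.5, 1.2, 8.9]
width: 17.8
```

Coil contact: about 12 N back along the leg. One last small push, then check before letting go.

Call:
servo_tool --moves "0.0002 0 -0.0005 0 0 0; 0.0002 0 -0.0005 0 0 0"

```text
t: 18.38
ee_pos: [654.9, 107.4, 199.3]
orientation: [-1.573, -0.233, -0.479]
ft_force: [-10.6, -0.4, 12.1]
width: 17.9
```

```bash
python3 - <<'E'
from h import *
np.set_printoptions(precision=3,suppress=True)
o=ctrl.get_obs();print(o['t'],o['ee_pos'],o['ft_force'],o['moment'],o['width'])
grab('wrist','wrist11');grab('scene','scene11')
crop('wrist11',240,130,400,250,5);crop('scene11',340,200,420,280,7)
E
```

```text
18.375 [654.899 107.436 199.328] [-10.569  -0.363  12.074] [ 0.032  1.165 -0.089] 17.868333545063102
```

View pics/wrist11_c240_130.png

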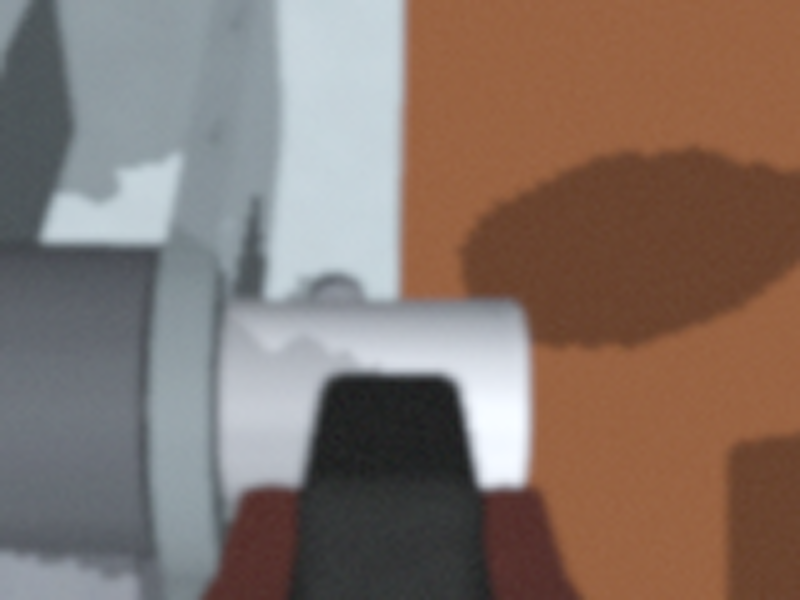

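View pics/scene11_c340_200.png

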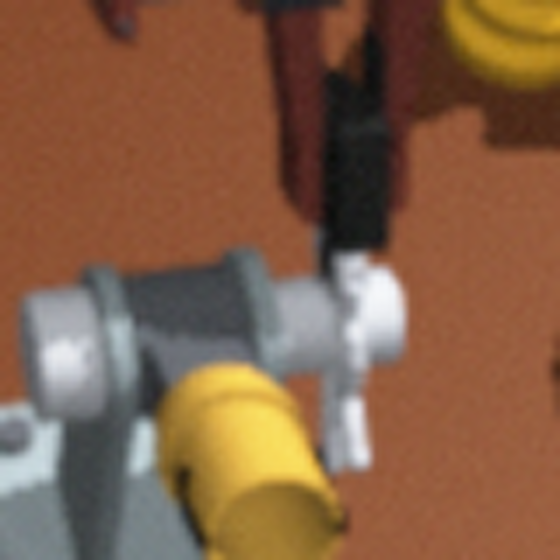

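Coil on the pin, with the leg and bow showing below it (scene crop 350,430). Relieving the load and opening.

Call:
servo_tool --moves "-0.0004 0 0.0009 0 0 0; -0.0004 0 0.0009 0 0 0"

```text
t: 18.73
ee_pos: [654.7, 107.4, 199.6]
orientation: [-1.573, -0.233, -0.479]
ft_force: [-6.5, 2.1, 6.1]
width: 18.0
```

Call:
servo_tool --moves "0 0 0 0 0 0; 0 0 0 0 0 0; 0 0 0 0 0 0; 0 0 0 0 0 0; 0 0 0 0 0 0" --hand 120

```text
t: 19.35
ee_pos: [655.0, 107.3, 199.1]
orientation: [-1.573, -0.233, -0.479]
ft_force: [0.4, 0.1, -0.1]
width: 46.6
```

```bash
python3 - <<'E'
from h import *
np.set_printoptions(precision=3,suppress=True)
o=ctrl.get_obs();print(o['t'],o['ee_pos'],o['ft_force'],o['moment'],o['width'])
grab('wrist','wrist12');grab('scene','scene12')
crop('scene12',340,200,420,280,7)
E
```

```text
19.35 [654.973 107.306 199.114] [ 0.36   0.094 -0.147] [ 0.031  0.203 -0.065] 46.60341189215136
```

View pics/wrist12.png

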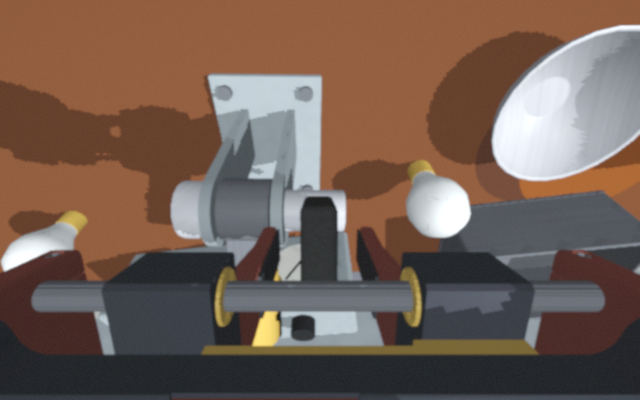

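View pics/scene12_c340_200.png

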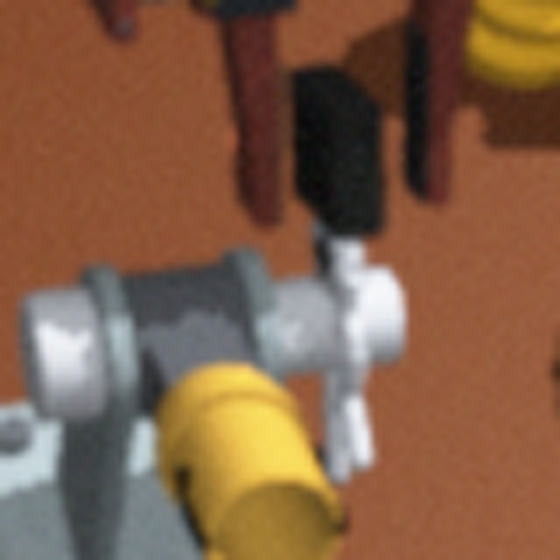

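Released: the clip stays on the pin, with a gap on both sides of the block (wrist 318,240). Retracting straight back.

Call:
servo_tool --moves "-0.0043 0.0007 0.009 0 0 0; -0.013 0.002 0.027 0 0 0; -0.022 0.0035 0.045 0 0 0; -0.03 0.005 0.063 0 0 0; -0.039 0.006 0.081 0 0 0; -0.05 0.007 0.11 0 0 0; -0.09 0.007 0.14 0 0 0; -0.12 0.007 0.16 0 0 0"

```text
t: 20.45
ee_pos: [533.5, 114.4, 361.3]
orientation: [-1.572, -0.234, -0.48]
ft_force: [-0.3, 0.2, 0.2]
width: 46.6
```

Call:
servo_tool --moves "-0.04 -0.02 0.02 0 0 0; -0.04 -0.02 0.02 0 0 0; -0.04 -0.02 0.02 0 0 0"

```text
t: 20.82
ee_pos: [495.1, 94.5, 379.9]
orientation: [-1.572, -0.234, -0.48]
ft_force: [0.5, -0.0, 0.3]
width: 46.5
```

```bash
python3 - <<'E'
from h import *
np.set_printoptions(precision=1,suppress=True)
o=ctrl.get_obs();print(o['t'],o['ee_pos'],o['ft_force'],o['width'])
grab('wrist','wrist13');grab('scene','scene13');grab('top','top13')
crop('scene13',330,190,430,290,6)
d=load('wrist13');u,v=proj(d,B+MB@HL);print(u,v)
crop('wrist13',int(u)-70,max(0,int(v)-70),int(u)+70,max(0,int(v)-70)+110,5.5)
for dd in (d,load('scene13')):
    L=(cloud(dd).reshape(-1,3)-B)@MB
    # along-hole coords
    q=L-HL; a=-q@YT; x=q@XT; y=q[:,1]
    col=dd['pixels'].reshape(-1,3).astype(int).max(1)
    m=(a>30)&(a<110)&(np.abs(x)<50)&(np.abs(y)<30)&(col<90)
    if m.sum()>10: print('block',m.sum(),'a',np.percentile(a[m],[1,99]),'x',np.percentile(x[m],[1,99]),'y',np.percentile(y[m],[1,99]))
    m=(L[:,1]<-30)&(L[:,1]>-125)&(np.abs(L[:,0])<24)&(L[:,2]>120)&(L[:,2]<165)
    print('knob y',np.percentile(L[m][:,1],[1,99]))
t0=load('top0');t=load('top13')
for n,u,v in [('b0',256,127),('b1',396,127),('b2',320,218),('ins',231,203),('dish',220,148),('torch',440,167),('span',352,228)]:
    print(n,np.abs(t['pixels'][v-8:v+9,u-8:u+9].astype(int)-t0['pixels'][v-8:v+9,u-8:u+9]).mean())
import glob;print(glob.glob('pics/wrist13_c*'))
E
```

```text
20.825 [495.1  94.5 379.9] [ 0.5 -0.   0.3] 46.53909772495012
341.3928840684774 206.4341385911353
block 444 a [57.8 89. ] x [-24.4  18.8] y [-9.3  6.9]
knob y [-50.1 -30.3]
block 275 a [40.4 88.3] x [-17.8  27.7] y [-6.6 10.3]
knob y [-47.9 -30.5]
b0 13.083044982698961
b1 12.793540945790081
b2 13.04152249134948
ins 66.67358708189158
dish 16.897347174163784
torch 6.656286043829296
span 12.456747404844291
['pics/wrist13_c271_136.png']
```

View pics/scene13_c330_190.png

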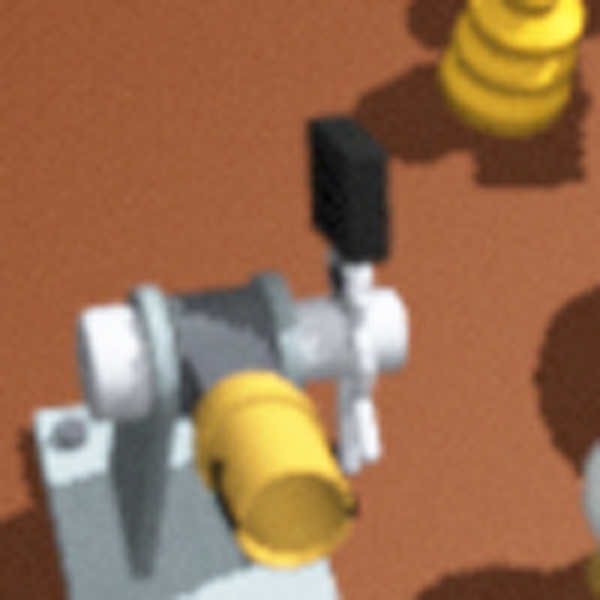

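View pics/wrist13.png

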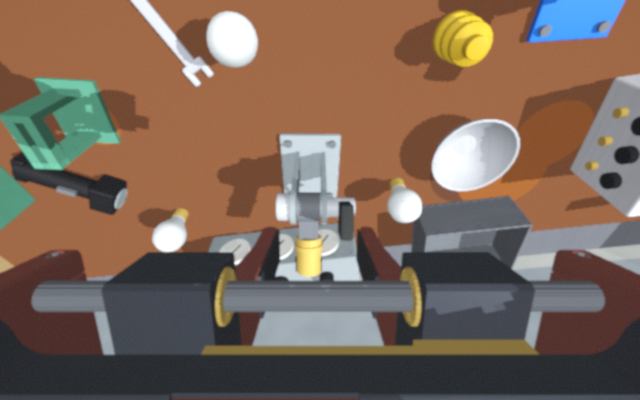

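```bash
python3 - <<'E'
from h import *
np.set_printoptions(precision=1,suppress=True)
s0=cv2.imread('pics/scene0.png');s1=cv2.imread('pics/scene13.png')
for n,(x0,y0,x1,y1) in dict(ins=(400,178,432,216),b0=(425,255,458,296),b1=(225,318,262,358),b2=(298,184,327,222),dish=(433,218,498,268),torch=(128,288,213,336),span=(250,198,298,242)).items():
    a=s0[y0:y1,x0:x1]; r=cv2.matchTemplate(s1[y0-8:y1+8,x0-8:x1+8],a,cv2.TM_CCOEFF_NORMED); _,m,_,l=cv2.minMaxLoc(r); print(n,round(m,3),l[0]-8,l[1]-8)
E
```

```text
ins 0.998 0 0
b0 0.999 0 0
b1 0.999 0 0
b2 0.981 0 0
dish 0.999 0 0
torch 0.989 0 0
span 0.997 0 0
```

View pics/wrist13_c271_136.png

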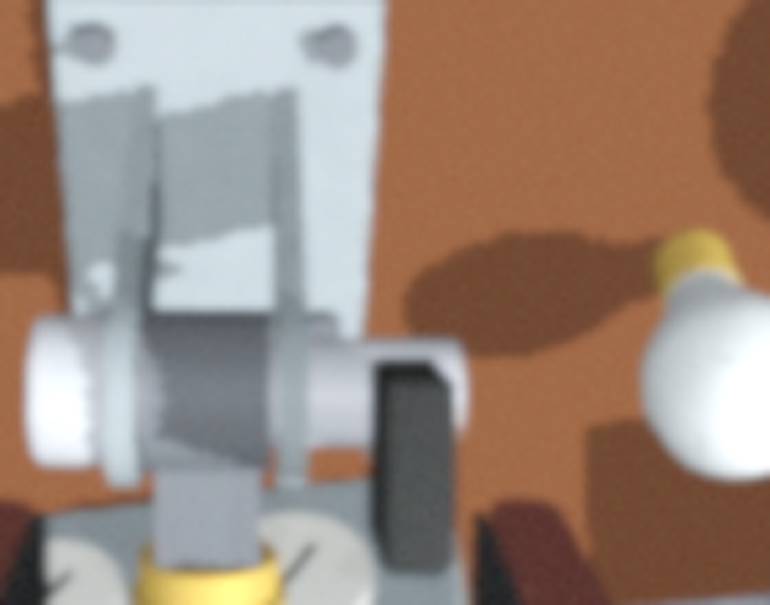

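```bash
python3 - <<'E'
from h import *
np.set_printoptions(precision=1,suppress=True)
d=load('scene13')
print({k:np.round(proj(d,B+MB@(HL+x*XT+z*YT)),1) for k,x,z in (('tip',0,55.5),('lip',25,34.5),('lip+.15rad',33,32),('nose',18,15.5))})
L=(cloud(d)-B)@MB;q=L-HL;a=-q@YT;x=q@XT
for v in range(240,272,2):
    us=[u for u in range(375,405) if abs(q[v,u,1])<14 and -70<a[v,u]<35 and -25<x[v,u]<50]
    print(v,[(u,int(round(a[v,u])),int(round(x[v,u])),int(round(q[v,u,1]))) for u in us])
E
```

```text
{'tip': array([386. , 266.1]), 'lip': array([389.5, 264.4]), 'lip+.15rad': array([390.6, 265.3]), 'nose': array([388.6, 255.7])}
240 [(380, 14, -7, -13), (381, 14, -7, -10), (382, 15, -3, -9), (383, 15, -3, -7), (384, 15, -3, -5), (385, 15, -2, -2), (386, 18, 3, -2), (387, 21, 9, -1), (388, 26, 18, -2), (389, 26, 19, 0), (390, 25, 18, 3), (391, 25, 18, 5), (392, 15, 3, 13)]
242 [(381, 14, 3, -14), (382, 14, 2, -11), (383, 15, 5, -10), (384, 14, 4, -7), (385, 15, 7, -5), (386, 16, 9, -4), (387, 17, 12, -2), (388, 20, 16, -1), (389, 21, 19, 0), (390, 21, 19, 3), (391, 20, 18, 5), (392, 13, 7, 11), (393, 14, 9, 13)]
244 [(382, 13, 10, -13), (383, 13, 10, -11), (384, 12, 9, -8), (385, 12, 11, -7), (386, 10, 8, -3), (387, 11, 10, -2), (388, 14, 15, -1), (389, 14, 16, 1), (390, 16, 20, 2), (391, 15, 18, 5), (392, 10, 11, 10), (393, 9, 10, 13)]
246 [(383, 9, 12, -12), (384, 10, 15, -10), (385, 9, 14, -7), (386, 10, 16, -6), (387, 8, 14, -3), (388, 8, 15, -1), (389, 12, 20, 0), (390, 11, 19, 2), (391, 10, 19, 5), (392, 7, 14, 9), (393, 8, 16, 11), (394, 7, 15, 13)]
248 [(383, 4, 14, -12), (3
[... 798 characters left out ...]
, -1), (389, -15, 20, 0), (390, -14, 23, 2), (391, -14, 23, 4)]
258 [(387, -29, 6, 0), (388, -30, 6, 3), (389, -20, 21, 0), (390, -20, 21, 2), (391, -18, 25, 3)]
260 [(387, -35, 5, 0), (388, -34, 8, 2), (389, -24, 22, 0), (390, -23, 25, 1), (391, -23, 25, 4), (392, -26, 21, 7)]
262 [(387, -39, 7, 0), (388, -38, 9, 2), (389, -27, 27, -2), (390, -29, 25, 1), (391, -28, 27, 3), (392, -27, 29, 5)]
264 [(387, -44, 9, 0), (388, -45, 8, 2), (389, -45, 8, 5), (390, -30, 30, 0), (391, -31, 30, 2), (392, -31, 31, 4)]
266 [(387, -50, 8, 0), (388, -47, 13, 0), (389, -49, 11, 4), (390, -35, 31, -1), (391, -32, 35, 0), (392, -35, 32, 4)]
268 [(387, -55, 9, -1), (388, -54, 10, 1), (389, -54, 11, 4)]
270 []
```

Checks agree: tip 55 mm past the hole's middle, bow bulging round the pin and narrowing beneath it, knob on the cheek. Handing in.

```bash
python3 -c "
from workcell import ctrl
print(ctrl.get_obs()['t']); print(ctrl.close_job())"
```

```text
20.975
the job is handed in; nothing more can be done
None
```

The lamp is locked: the pin is home and the R-clip is through its cross-hole, released and holding by itself. I handed the job in at about 21 s of the 53 s allowed.

**What I did:** I pushed the grey bracket's pin home by its knob until it met a hard stop at about 18 N. I then took the clip from the rack and pushed its leg through the hole at the 26° lean. The bow passed the pin, and the coil met it at about 16 N. After that I let go and backed the arm clear.

**Last checks:**
- **Pin:** the knob's outer face measured about −50 mm along the pin axis, which is its home position.
- **Leg:** its tip is about 55 mm past the middle of the hole, as expected when home.
- **Grip block:** its top is 88–89 mm from the pin axis, against 89.5 mm expected.
- **Bow:** it goes round the pin and narrows beneath it, at near-rest spacing from the leg.
- **Bystanders:** template matching in the scene view found all seven unmoved. The insulator differed in the top view; I put that down to the arm being in the way but did not check it.

**Disagreements:**
- **Coil contact:** it came about 3 mm deeper than I had calculated. That could be calibration error or a slight slip in the grip.
- **Clip angle:** after release the clip leans a few degrees in the 11 mm hole.

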